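# Sort the kiln furniture back into its holders

### The job

The kiln furniture from the last firing lies mixed up on the clay board; put all five pieces away. Slip each tube prop right down over the dowel that fits its bore (the wide one on the thick dowel, the slim one on the thin dowel), lay each square bar flat in the groove of its own width in the bar rack, and stand the three-armed stilt on its points in the terracotta saucer. Let go of everything and leave it at rest.

Things in the scene. Friction and masses are not known exactly. Their poses are not given: they have to be found in the camera images.
- wide_prop: wide tube prop: buff fired-clay tube standing on end, outer diameter 54 mm, bore 32 mm, 55 mm tall, about 0.16 kg. Origin: centre of its lower end; z along its axis. All five loose pieces start on the clay board, a flat wooden board at the left whose top is 9 mm above the table top.
- slim_prop: slim tube prop: buff fired-clay tube standing on end, outer diameter 34 mm, bore 20 mm, 75 mm tall, about 0.09 kg. Origin: centre of its lower end; z along its axis.
- thick_bar: thick square kiln bar, grey-buff fired clay, lying flat, 90 x 40 x 40 mm, about 0.29 kg. Origin: its middle (20 mm above what it lies on); x along its length.
- thin_bar: thin square kiln bar, grey-buff fired clay, lying flat, 90 x 24 x 24 mm, about 0.11 kg. Origin: its middle (12 mm above what it lies on); x along its length.
- stilt: three-armed kiln stilt, buff fired clay, 26 mm tall, about 0.04 kg, standing on three points. Three arms 10 mm wide reach 36 mm from the middle, at 0, +120 and -120 degrees from its x axis; the arms lie 8 to 18 mm above what it stands on, with a sharp point down and another up near the end of each arm (32 mm out). Origin: the middle, at the level of the lower points; z up.
- prop_stand: prop stand: flat wooden board 80 (x) x 160 (y) x 18 mm with two upright dowels, fixed on the table. The thick dowel (22 mm) is at x 0, y -40 mm and rises 66 mm above the board; the thin dowel (11 mm) is at x 0, y +40 mm and rises 86 mm above the board; both have rounded tips (the tallest 104 mm above the table). Origin: centre of the board's underside, on the table top; z up.
- bar_rack: bar rack: low wooden tray 126 (x) x 134 (y) x 18 mm with two grooves along x, fixed on the table. Both grooves are 110 mm long and 10 mm deep, floor 8 mm above the underside. The wide groove is 56 mm wide with its middle at y -31 mm (for the thick bar), the narrow one 38 mm wide with its middle at y +40 mm (for the thin bar). Origin: centre of the underside, on the table top; z up.
- stilt_saucer: round terracotta saucer, 124 mm across the rim, 20 mm tall, fixed on the table; its flat inner floor, about 96 mm across, is 6 mm above the underside. Origin: centre of the underside, on the table top; z up.
Things that resemble listed ones, but are neither listed nor needed, are in the scene too. What is shaped like the stilt but blue is not meant.

How it is judged:
At the end, for the whole second after the job is handed in: Wide tube over the thick dowel and slim tube over the thin one, upright, lower ends on the board (4 mm); thick bar in the wide groove, thin bar in the narrow one, down on the floor (4 mm) and along it; stilt level on the saucer floor within 22 mm of its centre; all released and at rest (x of wide_prop in the frame of prop_stand between -0.009 and 0.009 m and y of wide_prop in the frame of prop_stand between -0.049 and -0.031 m and z of wide_prop in the frame of prop_stand between 0.014 and 0.022 m and angle between each of wide_prop, slim_prop's own z axis and vertical below 0.1 rad and x of slim_prop in the frame of prop_stand between -0.009 and 0.009 m and y of slim_prop in the frame of prop_stand between 0.031 and 0.049 m and z of slim_prop in the frame of prop_stand between 0.014 and 0.022 m and x of thick_bar in the frame of bar_rack between -0.014 and 0.014 m and y of thick_bar in the frame of bar_rack between -0.042 and -0.02 m and z of thick_bar in the frame of bar_rack between 0.024 and 0.032 m and angle between the x axis of each of thick_bar, thin_bar and the x axis of bar_rack, either way round below 0.22 rad and x of thin_bar in the frame of bar_rack between -0.014 and 0.014 m and y of thin_bar in the frame of bar_rack between 0.03 and 0.05 m and z of thin_bar in the frame of bar_rack between 0.016 and 0.024 m and horizontal distance between stilt and stilt_saucer below 0.022 m and z of stilt in the frame of stilt_saucer between 0.002 and 0.01 m and angle between stilt's own z axis and vertical below 0.12 rad and linear speed of each of wide_prop, slim_prop, thick_bar, thin_bar, stilt below 0.02 m/s); the robot touches nothing.
It also fails if it takes over 134 s, if anything falls off the work surface, if the arm or the gripper's body presses on something with over 40 N, if the wrist force passes 120 N, or if a joint passes its speed limit or range.

### The arm

A 7-joint arm with a two-finger parallel gripper is mounted at the origin on a cart in front of the work surface, level with it; the furniture and walls round the work are solid. World frame = base frame: x ahead of the robot, y to its left, z up, the work surface at z = 0. Lengths are in m, angles in rad, forces in N, time in s.
With the tool pointing down it reaches from about 0.425 to 0.95 m from the base axis. Payload 16.7 kg.
Tool frame: the origin (TCP) lies between the finger pads; the fingertips stand bot.tip_reach ahead of it and the grasp point (between the pads) lies 5 mm behind it (bot.tip_reach is the distance from the TCP to the fingertips, in m); z points along the fingers, y is the line along which they close (so a half turn about z gives the same grasp; the last joint's range is limited). The gripper opens to 94 mm and grips with 3 to 60 N. Pads are 16 mm wide; open, the fingers measure 119 mm over their backs; the gripper's body (75 mm by 177 mm) begins 78 mm behind the grasp point.
Start: joints at [-0.149, 0.426, 0.074, 1.606, -0.034, 1.111, -0.067], TCP at [0.675, -0, 0.219] pointing down, gripper open.
Joint ranges: [-2.85, 2.85], [-0.5, 2.14], [-1.23, 1.37], [0.21, 2.46], [-1.02, 4.16], [0.16, 2.05], [-2.73, 2.73]. Speed limits (rad/s): [1.89, 1.89, 2.39, 2.39, 3.01, 3.01, 3.01].

### API

Orientations are given as a rotation vector (axis times angle).
In Python, from plant import bot gives the robot as it stands. The module is installed in compiled form; this text tells all that it offers.
- The arm moves only by the tool servo_tool, never from a script. Its argument "motion" is a list of rows, each a list of 2 entries, a list of its own where there are three numbers: the shift along the tool's x, y, z in mm, then the turn, a rotation vector about the tool's x, y, z in degrees. A call has 1 to 10 rows; each row shifts and turns the commanded pose from where the row before left it, along the tool's axes as they then stand; what a row does not reach is not made up. A row lasts 1/12 s, in which the tool goes at most 41.7 mm and 7.16 degrees, less where a joint would pass 70% of its speed; a pose out of reach is approached as far as the arm can. A call with a gripper value outside its range is refused whole. "jaw" is the opening, from 0 (shut) to 1 (fully open), set as the call begins (left out, the last holds). The fingers move at their own pace and stop on an object; the grip force is fixed at half the most. Time passes only in rows, so rows that do not move let the fingers close. It gives the time, the measured TCP pose, the force, the opening and the grip force at its end, in the units of the state.
- bot.observe(): the state, without advancing time (a new reading comes with each control period).
- bot.capture(name): name is "scene" or "side" or "wrist"; returns a dict with "image" (400x640x3 uint8, blue, green, red), "z_map" (400x640 float32, m along the optical axis (not along the pixel's ray), 0 where there is no reading), "K" (3x3 intrinsics, pixels), "world_to_cam" (4x4, takes a point from world to camera coordinates). Camera axes: x right, y down, z forward; pixel columns grow to the right and rows downward; lengths in m; the calibration is good to about 2 mm. The wrist camera is an equidistant fisheye: a pixel r from the principal point sees the ray r / f radians off the axis. A picture is of the moment at which its call begins.
- bot.hand_in(): hands the job in; it is judged then, once.
Trained networks look in a picture, given as the dict that the camera call returned (one of the last four; its "shot" number tells which), for a name from the list of things; names that differ only in an ending like _2 or _b are one class to them, and where a whole thing is asked for, a point or a joint stands for the part that bears it (a point fixed in the world has none). Each returns a list of dicts, best first, with "score" (0 to 1); they miss things now and then, are a little off and sometimes report something else, mostly with a low value. They report only what shows in the picture. A call takes as long as a camera call. They do not tell look-alikes from the thing itself.
- bot.boxes_of(query, picture): "position" ([x, y, z] in m, in world coordinates, good to about 4 mm: the middle of the surface that is visible of it).
The state is a dict: "time_s": time; "q": joint angles; "joint_velocities": joint speeds; "effort": joint torques, N m; "ee_pos": TCP position; "tcp_rot": TCP orientation; "force": force on the tool from outside, world axes, zero at the start; "torque": the same for the moment, N m; "opening": finger opening in m; "grip_force": force on a finger pad.
Only numpy, scipy, OpenCV 4.12 (cv2) and the standard library are available. Lean on these libraries where they do the work, as an engineer would, in place of code of your own. Each camera call takes 0.05 s, during which the arm holds its last target. There are 200 camera calls.

## Working session

There is one attempt and no reset: what is moved stays moved. The work goes in short steps, Python scripts to look and compute and a tool call to move; the robot and the scene stay as the last step left them, time stands still between calls to the robot, and variables do not carry over. Pictures are saved under pics/ and viewed, at most 14 in all, crops included, and the job is handed in when it is done.

Besides the shell and the picture viewer there is one more tool, called in YAML: its name, and indented under it one key for each argument. servo_tool: Moves the arm, as the interface text tells. Its arguments: {"type":"object","properties":{"motion":{"type":"array"},"jaw":{"type":"number"}},"required":["motion"]}

```bash
mkdir -p pics; cat > h.py <<'E'
import numpy as np, cv2
from plant import bot
from scipy.spatial.transform import Rotation as R
def world(p):
    z=p["z_map"]; K=p["K"]; v,u=np.indices(z.shape)
    P=np.stack([(u-K[0,2])/K[0,0]*z,(v-K[1,2])/K[1,1]*z,z,np.ones_like(z)],-1)
    return (P@np.linalg.inv(p["world_to_cam"]).T)[...,:3]
def px(p,w):
    c=p["world_to_cam"]@np.append(w,1); c=p["K"]@c[:3]; return (c[:2]/c[2]).round(0)
E
python3 - <<'E'
from h import *
s=bot.observe(); print(s["ee_pos"],s["tcp_rot"],s["opening"],bot.tip_reach,s["time_s"])
for n in("scene","side"):
    p=bot.capture(n); cv2.imwrite(f"pics/{n}0.png",p["image"])
    for q in("wide_prop","slim_prop","thick_bar","thin_bar","stilt","prop_stand","bar_rack","stilt_saucer"):
        for d in bot.boxes_of(q,p)[:3]: print(n,q,round(d["score"],2),np.round(d["position"],3),px(p,d["position"]))
p=bot.capture("wrist"); cv2.imwrite("pics/wrist0.png",p["image"])
E
```

```text
[ 6.74589710e-01 -2.42305142e-05  2.18813933e-01] [-2.22090633e+00 -2.22080475e+00  1.41559077e-03] 0.09422578015616685 0.014 0.0
scene wide_prop 0.67 [0.599 0.194 0.05 ] [258. 227.]
scene wide_prop 0.29 [0.449 0.252 0.067] [297. 269.]
scene slim_prop 0.6 [0.45  0.252 0.064] [297. 269.]
scene thick_bar 0.72 [0.599 0.339 0.048] [218. 273.]
scene thin_bar 0.84 [0.454 0.383 0.032] [261. 326.]
scene stilt 0.78 [0.458 0.107 0.028] [327. 231.]
scene stilt 0.7 [ 0.645 -0.033  0.018] [295. 172.]
scene stilt 0.59 [ 0.34  -0.015  0.024] [391. 217.]
scene prop_stand 0.91 [ 0.499 -0.056  0.019] [344. 185.]
scene prop_stand 0.67 [0.454 0.107 0.031] [329. 230.]
scene bar_rack 0.73 [ 0.431 -0.317  0.009] [401. 143.]
scene bar_rack 0.32 [0.593 0.338 0.051] [220. 273.]
scene stilt_saucer 0.76 [ 0.624 -0.24   0.007] [336. 137.]
side wide_prop 0.89 [0.604 0.177 0.049] [343. 175.]
side slim_prop 0.81 [0.451 0.229 0.055] [294. 172.]
side thick_bar 0.53 [0.607 0.319 0.042] [329. 154.]
side thin_bar 0.47 [0.458 0.371 0.025] [286. 158.]
side stilt 0.51 [0.454 0.101 0.025] [307. 203.]
side prop_stand 0.8 [ 0.494 -0.088  0.019] [340. 244.]
side bar_rack 0.93 [ 0.437 -0.341  0.005] [357. 332.]
side bar_rack 0.54 [ 0.619 -0.232  0.005] [405. 276.]
side stilt_saucer 0.76 [ 0.618 -0.233  0.006] [405. 276.]
```

View pics/scene0.png

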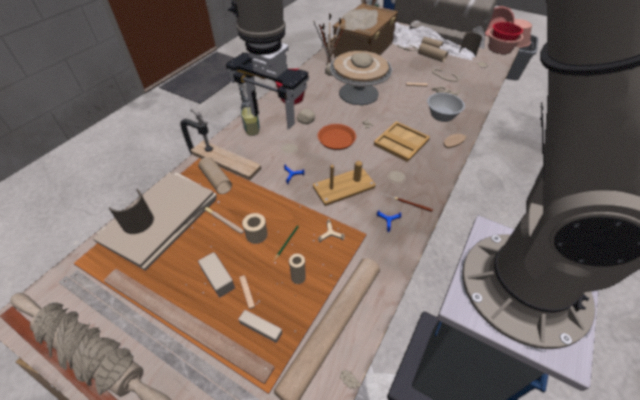

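View pics/side0.png

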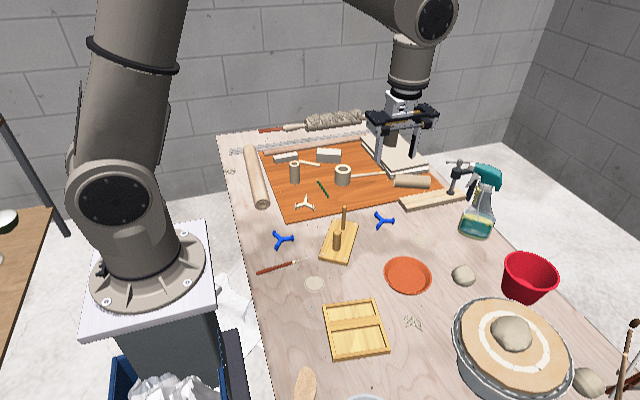

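The scene view shows the wide prop (256,228), slim prop (297,268), thick bar (217,273), thin bar (261,325), and buff stilt (330,231) on the board. The stand is at (344,185), saucer (336,136), rack (401,140), and the blue decoys at (293,173) and (388,218). The side view agrees. Next I measure the poses from both depth maps.

```bash
cat > m.py <<'E'
from h import *
def sel(W,c,r,z0,z1):
    m=(np.hypot(W[...,0]-c[0],W[...,1]-c[1])<r)&(W[...,2]>z0)&(W[...,2]<z1)
    return W[m]
def circ(P):
    A=np.c_[2*P[:,:2],np.ones(len(P))]; s=np.linalg.lstsq(A,(P[:,:2]**2).sum(1),rcond=None)[0]
    return s[:2],np.sqrt(s[2]+s[:2]@s[:2])
def rect(P):
    (c,s,a)=cv2.minAreaRect((P[:,:2]*1000).astype(np.float32)); return np.round(c,1),np.round(s,1),round(a,1)
E
python3 - <<'E'
from m import *
V={}
for n in("scene","side"):
    p=bot.capture(n);W=world(p); W[p["z_map"]==0]=9
    print(n)
    for k,c,r,z0,z1 in(("wide",(.60,.187),.04,.057,.08),("slim",(.451,.245),.03,.076,.1),("thick",(.6,.335),.07,.042,.07),("thin",(.455,.38),.07,.027,.05),("stilt",(.456,.105),.05,.019,.05),
      ("stand",(.497,-.07),.11,.012,.024),("thickdow",(.497,-.07),.1,.055,.078),("dow",(.497,-.07),.1,.09,.12),("rack",(.434,-.33),.11,.013,.025),("saucer",(.621,-.236),.08,.014,.03)):
        P=sel(W,c,r,z0,z1)
        if len(P)<4: print(k,len(P)); continue
        mm=(P.min(0)+P.max(0))/2
        print(k,len(P),"zmed",np.round(np.percentile(P[:,2],[5,50,95])*1000,1),"mid",np.round(mm[:2]*1000,1),"mean",np.round(P.mean(0)[:2]*1000,1),"rect",*rect(P))
    print("board z",np.median(sel(W,(.5,.3),.03,-.01,.03)[:,2]),"table",np.median(sel(W,(.55,-.15),.03,-.02,.03)[:,2]))
E
```

```text
scene
wide 257 zmed [58.7 63.4 65.9] mid [608.5 194.7] mean [607.8 196. ] rect [608.  194.4] [52.5 52.4] 64.5
slim 149 zmed [77.8 83.1 85.2] mid [455.3 242.8] mean [455.2 243.5] rect [455.7 243.5] [32.1 33. ] 31.7
thick 690 zmed [45.9 48.6 50.6] mid [609.4 335.4] mean [607.2 336.8] rect [609.8 335.1] [40.1 92.3] 66.9
thin 536 zmed [30.2 32.5 34.7] mid [458.5 379.6] mean [457.2 380.1] rect [458.6 379.1] [90.5 25. ] 2.4
stilt 186 zmed [20.7 26.2 32.8] mid [443.8 107.1] mean [448.8 106.8] rect [452.6 112.6] [55.5 61.8] 66.4
stand 1107 zmed [14.7 17.7 20.1] mid [500.7 -62.1] mean [500.2 -55. ] rect [500.8 -63.6] [160.2  80.9] 55.6
thickdow 77 zmed [55.7 66.2 76.6] mid [497.8 -64.9] mean [491.1 -70.6] rect [499.6 -66.5] [95.8 18.2] 52.0
dow 24 zmed [ 91.1  98.7 104. ] mid [523.4 -30.4] mean [522.4 -28.9] rect [522.1 -29.5] [10.8  8. ] 33.8
rack 547 zmed [13.8 17.3 19.9] mid [ 436.4 -330.3] mean [ 436.1 -323.4] rect [ 436.5 -329.8] [138.6 127.7] 81.1
saucer 225 zmed [14.5 18.7 21.4] mid [ 619.7 -236.7] mean [ 625.  -244.2] rect [ 619.5 -236.4] [120.8 122.3] 3.3
board z 0.0087652903008269 t
[... 451 characters left out ...]
 110 zmed [19.8 25.  30.8] mid [441.8 103. ] mean [447.5  98.7] rect [440.6 101. ] [55.3 61.4] 4.8
stand 1001 zmed [13.9 17.  19.3] mid [499.5 -68.5] mean [496.  -75.2] rect [498.8 -67. ] [161.5  80.3] 55.9
thickdow 75 zmed [56.9 68.  76.2] mid [496.4 -72. ] mean [488.5 -83.8] rect [494.4 -69.3] [94.2 20.4] 59.3
dow 19 zmed [ 91.  100.  103.1] mid [521.5 -34.8] mean [521.1 -35.5] rect [521.6 -34.7] [8.8 8.7] 7.6
rack 1299 zmed [14.2 17.2 19.4] mid [ 435.  -331.5] mean [ 433.7 -333.3] rect [ 434.8 -331.4] [136.2 125.9] 81.0
saucer 364 zmed [14.5 18.1 21. ] mid [ 618.3 -238.2] mean [ 622.9 -234.5] rect [ 617.5 -238.7] [120.9 120.9] 56.0
board z 0.007275683041185643 table -0.0007422380235835857
```

```bash
cat >> m.py <<'E'
def wfish(p):
    z=p["z_map"]; K=p["K"]; v,u=np.indices(z.shape).astype(float)
    a=(u-K[0,2])/K[0,0]; b=(v-K[1,2])/K[1,1]; th=np.hypot(a,b)+1e-9
    t=np.tan(np.minimum(th,1.5))/th; P=np.stack([a*t*z,b*t*z,z,np.ones_like(z)],-1)
    W=(P@np.linalg.inv(p["world_to_cam"]).T)[...,:3]; W[(z==0)|(th>1.2)]=9
    return W
E
python3 - <<'E'
from m import *
p=bot.capture("wrist");W=wfish(p);T=np.linalg.inv(p["world_to_cam"]);print(p["K"],T.round(3))
print((W[...,0]<8).mean())
for c in((.497,-.07),(.6,.187),(.621,-.236)):
    P=sel(W,c,.09,.012,.2)
    if len(P): print(len(P),np.percentile(P[:,2],[5,50,95]),rect(P))
E
```

```text
[[309.70691629   0.         319.2024845 ]
 [  0.         309.70691629 197.91273   ]
 [  0.           0.           1.        ]] [[ 1.    -0.001  0.     0.675]
 [-0.    -0.966 -0.259  0.075]
 [ 0.     0.259 -0.966  0.383]
 [ 0.     0.     0.     1.   ]]
0.98670703125
5509 [0.01480946 0.01634614 0.07367225] (array([502.4, -63.5]), array([161.,  81.]), 56.0)
2449 [0.01319635 0.03999396 0.06318835] (array([600.6, 167.4]), array([108.3, 163.1]), 80.6)
631 [0.01236487 0.01636423 0.01863145] (array([ 620.3, -262.8]), array([121.6,  68.9]), 0.0)
```

View pics/wrist0.png

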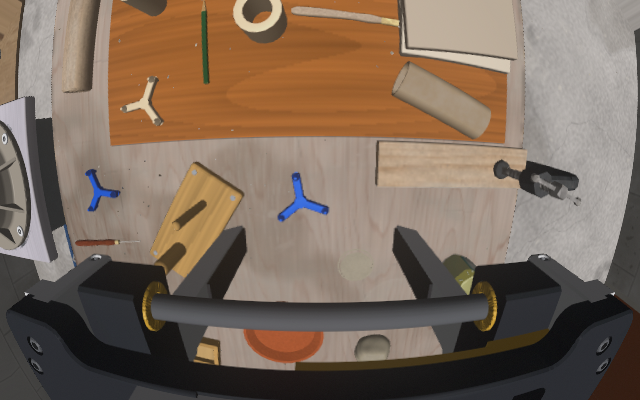

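The wrist view shows the wide prop at (260,15), the buff stilt at (145,103), the stand at (197,220), and the saucer at (285,335). The wrist depth is dense, so I'll survey the board with it.

servo_tool:
  motion:
    - [[33,-24,-4],[0,0,0]]
    - [[33,-24,-4],[0,0,0]]
    - [[33,-24,-4],[0,0,0]]
    - [[33,-24,-4],[0,0,0]]
    - [[33,-24,-4],[0,0,0]]
    - [[33,-24,-4],[0,0,0]]
    - [[0,0,0],[0,0,0]]
    - [[0,0,0],[0,0,0]]

```text
time_s: 1.77
ee_pos: [0.5299, 0.2002, 0.2441]
tcp_rot: [-2.217, -2.226, -0.002]
force: [1.4, -1.5, 0.1]
opening: 0.0941
grip_force: 0.0
```

```bash
cat > b.py <<'E'
from m import *
def big(W,c,r,z0,z1):
    P=sel(W,c,r,z0,z1); return P
p=bot.capture("wrist");W=wfish(p);cv2.imwrite("pics/wrist1.png",p["image"])
print(bot.observe()["ee_pos"],np.median(sel(W,(.5,.31),.02,-.01,.03)[:,2]))
for k,c,r,z0,z1 in(("wide",(.607,.1925),.04,.055,.08),("slim",(.4545,.240),.03,.074,.1),("thick",(.609,.334),.07,.04,.07),("thin",(.4575,.378),.07,.025,.05),("stilt",(.452,.105),.06,.014,.05)):
    P=sel(W,c,r,z0,z1); print(k,len(P),np.round(np.percentile(P[:,2],[5,50,95])*1000,1),np.round(P.mean(0)*1000,1),rect(P))
P=sel(W,(.452,.105),.06,.0155,.05)
# stilt template fit
from scipy.optimize import minimize
def cost(x):
    d=P[:,:2]*1000-x[:2]; m=1e9*np.ones(len(d))
    for a in(0,120,240):
        a=np.radians(x[2]+a);u=np.clip(d@[np.cos(a),np.sin(a)],0,36);m=np.minimum(m,np.hypot(*(d-np.outer(u,[np.cos(a),np.sin(a)])).T))
    return np.minimum(m,15).mean()+0
best=min((minimize(cost,[P[:,0].mean()*1000,P[:,1].mean()*1000,a],method="Nelder-Mead") for a in range(0,120,20)),key=lambda r:r.fun)
print("stilt",best.x,best.fun)
E
python3 b.py
```

```text
[0.53085619 0.19844585 0.24381507] 0.007455432549650642
wide 1086 [58.2 62.2 63.5] [608.7 195.8  61.8] (array([609.2, 194.9]), array([52.8, 53. ]), 28.2)
slim 534 [77.2 82.1 83.5] [457.4 242.9  81.6] (array([457. , 243.3]), array([33.4, 33. ]), 86.6)
thick 2463 [45.5 47.4 48.8] [609.5 334.8  47.3] (array([611.1, 335.2]), array([41.1, 90.9]), 66.9)
thin 1342 [28.6 31.4 32.8] [461.1 378.8  31.2] (array([460.3, 379.5]), array([89.9, 25.3]), 2.1)
stilt 513 [19.4 24.9 29.6] [456.2 106.4  24.7] (array([450.8, 107. ]), array([42.8, 62.3]), 6.0)
stilt [452.19292055 106.6056564   67.06058384] 2.5989021978867326
```

View pics/wrist1.png

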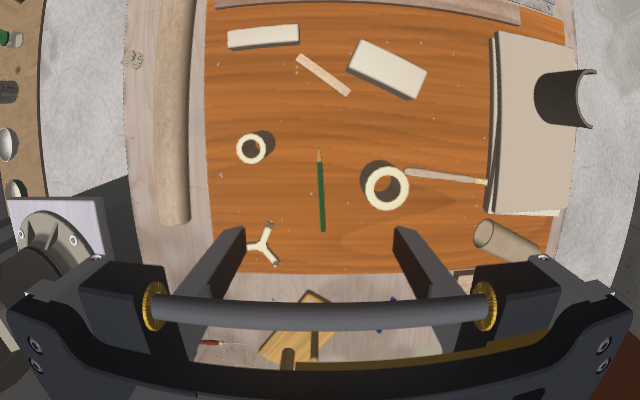

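The second wrist view shows the wide prop (387,188), slim prop (251,148), thick bar (387,68), thin bar (263,36), and stilt (262,243), all matching the depth fits. The thin stick at (323,75) is not needed. I'll start with the thick bar.

servo_tool:
  motion:
    - [[0,0,0],[0,0,-6.7]]
    - [[0,0,0],[0,0,-6.7]]
    - [[0,0,0],[0,0,-6.7]]
    - [[0,0,0],[0,0,-6.7]]
    - [[0,0,0],[0,0,-6.7]]
    - [[0,0,0],[0,0,-6.7]]
    - [[0,0,0],[0,0,-6.7]]
    - [[0,0,0],[0,0,-6.7]]
    - [[0,0,0],[0,0,-6.7]]
    - [[0,0,0],[0,0,-6.7]]

```text
time_s: 2.65
ee_pos: [0.5319, 0.1962, 0.2431]
tcp_rot: [-0.622, -3.079, 0.001]
force: [0.4, 0.1, 0.3]
opening: 0.0941
grip_force: 0.0
```

servo_tool:
  motion:
    - [[-4,31.4,20],[0,0,0]]
    - [[-4,31.4,20],[0,0,0]]
    - [[-4,31.4,20],[0,0,0]]
    - [[-4,31.4,20],[0,0,0]]
    - [[-4,31.4,20],[0,0,0]]
    - [[0,0,0],[0,0,0]]
    - [[0,0,0],[0,0,0]]
    - [[0,0,0],[0,0,0]]

```text
time_s: 3.32
ee_pos: [0.6115, 0.3329, 0.1431]
tcp_rot: [-0.629, -3.078, 0.002]
force: [-0.9, -0.4, 0.6]
opening: 0.0939
grip_force: 0.0
```

```bash
cat >> h.py <<'E'
def pose(n=4):
    S=[bot.observe()]
    for _ in range(n): bot.capture("side"); S.append(bot.observe())
    p=np.mean([s["ee_pos"] for s in S],0)*1000; r=R.from_rotvec([s["tcp_rot"] for s in S]).mean()
    return p,r
def go(x,y,z,yaw):
    "yaw: world angle (deg) of tool y (mod 180); prints shift in tool axes after yawing"
    p,r=pose(); M=r.as_matrix(); cur=np.degrees(np.arctan2(M[1,1],M[0,1]))
    dy=(yaw-cur+90)%180-90
    t=np.radians(cur+dy); d=np.array([x,y,z])-p
    print("at",p.round(1),"yaw",cur.round(1),"tilt",M[:2,2].round(3),"turn tool z",-round(dy,1),
      "shift after turn",np.round([d@[-np.sin(t),np.cos(t),0],d@[np.cos(t),np.sin(t),0],-d[2]],1))
E
python3 -c "
from h import *
go(610,334.5,38,66.9);print(bot.observe()['force'],bot.observe()['q'])"
```

```text
at [611.5 333.1 144.2] yaw 66.9 tilt [ 0.001 -0.   ] turn tool z -0.0 shift after turn [  2.    0.7 106.2]
[0.53969469 0.42246605 0.32310998] [-0.45907193  0.53257906 -0.18720226  1.60865565  0.11257484  1.00944675
  0.48694802]
```

servo_tool:
  motion:
    - [[2,0.7,20],[0,0,0]]
    - [[0,0,30],[0,0,0]]
    - [[0,0,30],[0,0,0]]
    - [[0,0,20],[0,0,0]]
    - [[0,0,6],[0,0,0]]
    - [[0,0,0],[0,0,0]]

```text
time_s: 4.02
ee_pos: [0.6087, 0.3352, 0.0368]
tcp_rot: [-0.627, -3.077, 0.002]
force: [0.1, -0.4, 1.0]
opening: 0.0941
grip_force: 0.0
```

servo_tool:
  motion:
    - [[0,0,0],[0,0,0]]
    - [[0,0,0],[0,0,0]]
    - [[0,0,0],[0,0,0]]
    - [[0,0,0],[0,0,0]]
    - [[0,0,0],[0,0,0]]
    - [[0,0,0],[0,0,0]]
    - [[0,0,0],[0,0,0]]
    - [[0,0,0],[0,0,0]]
  jaw: 0

```text
time_s: 4.68
ee_pos: [0.6092, 0.3361, 0.0376]
tcp_rot: [0.626, 3.078, 0.0]
force: [-0.7, -0.3, 0.1]
opening: 0.0439
grip_force: 0.0
```

servo_tool:
  motion:
    - [[0,0,-20],[0,0,0]]
    - [[0,0,-30],[0,0,0]]
    - [[0,0,-40],[0,0,0]]
    - [[0,0,-40],[0,0,0]]
    - [[0,0,0],[0,0,0]]
    - [[0,0,0],[0,0,0]]

```text
time_s: 5.18
ee_pos: [0.6101, 0.3367, 0.1698]
tcp_rot: [0.626, 3.076, 0.004]
force: [0.3, 0.3, -3.8]
opening: 0.0397
grip_force: 30.0
```

servo_tool:
  motion:
    - [[-10,-33,0],[0,0,0]]
    - [[-10,-33,0],[0,0,0]]
    - [[-10,-33,0],[0,0,0]]
    - [[-10,-33,0],[0,0,0]]
    - [[-10,-33,0],[0,0,0]]
    - [[-10,-33,0],[0,0,0]]
    - [[-10,-33,0],[0,0,0]]
    - [[-10,-33,0],[0,0,0]]
    - [[-10,-33,0],[0,0,0]]
    - [[-10,-33,0],[0,0,0]]

```text
time_s: 6.02
ee_pos: [0.5707, -0.0085, 0.1656]
tcp_rot: [-0.626, -3.076, 0.001]
force: [0.2, -0.5, -4.1]
opening: 0.0397
grip_force: 30.0
```

servo_tool:
  motion:
    - [[-10,-33,0],[0,0,0]]
    - [[-10,-33,0],[0,0,0]]
    - [[-10,-33,0],[0,0,0]]
    - [[-10,-33,0],[0,0,0]]
    - [[-10,-33,0],[0,0,0]]
    - [[-10,-33,0],[0,0,0]]
    - [[-10,-33,0],[0,0,0]]
    - [[-10,-33,0],[0,0,0]]
    - [[-10,-33,0],[0,0,0]]
    - [[-10,-33,0],[0,0,0]]

```text
time_s: 6.85
ee_pos: [0.5339, -0.3508, 0.1654]
tcp_rot: [-0.626, -3.076, -0.001]
force: [0.9, -0.5, -3.1]
opening: 0.0401
grip_force: 30.0
```

servo_tool:
  motion:
    - [[0,0,-20],[0,0,-7]]
    - [[0,0,-20],[0,0,-7]]
    - [[0,0,-20],[0,0,0]]
    - [[0,0,0],[0,0,0]]
    - [[0,0,0],[0,0,0]]

```text
time_s: 7.27
ee_pos: [0.535, -0.3495, 0.2263]
tcp_rot: [-0.248, -3.131, -0.0]
force: [-0.2, 0.5, -4.5]
opening: 0.0398
grip_force: 30.0
```

```bash
python3 - <<'E'
from m import *
p=bot.capture("wrist");W=wfish(p);cv2.imwrite("pics/wrist2.png",p["image"])
go(430.5,-361,60,81)
P=sel(W,(.436,-.330),.095,.0125,.024);print(len(P),np.median(P[:,2]),rect(P))
# grooves: floor points by rack-y
c=np.array([.436,-.330]);t=np.radians(81);Q=sel(W,c,.085,.0,.024);y=(Q[:,:2]-c)@[np.cos(t),np.sin(t)]*1000;x=(Q[:,:2]-c)@[np.sin(t),-np.cos(t)]*1000
for a in range(-70,70,5):
    m=(y>=a)&(y<a+5)&(abs(x)<40); print(a,m.sum(),Q[m,2].mean().round(4)*1000 if m.any() else None,end="; ")
E
```

```text
at [ 534.7 -349.   225.5] yaw 81.0 tilt [-0.002  0.001] turn tool z -0.0 shift after turn [101.  -28.1 165.5]
4345 0.016243391523261264 (array([ 437.2, -330.2]), array([135.5, 126.4]), 81.4)
-70 79 15.5; -65 278 16.299999999999997; -60 324 8.9; -55 254 6.4; -50 254 6.4; -45 253 6.3; -40 255 6.4; -35 255 6.4; -30 259 6.3; -25 255 6.3; -20 260 6.4; -15 283 6.3; -10 284 6.4; -5 258 11.5; 0 264 16.400000000000002; 5 262 16.400000000000002; 10 265 16.299999999999997; 15 322 16.299999999999997; 20 198 8.5; 25 253 6.4; 30 255 6.5; 35 255 6.6; 40 262 6.5; 45 262 6.5; 50 255 6.4; 55 349 8.9; 60 269 16.299999999999997; 65 88 16.0;
```

View pics/wrist2.png

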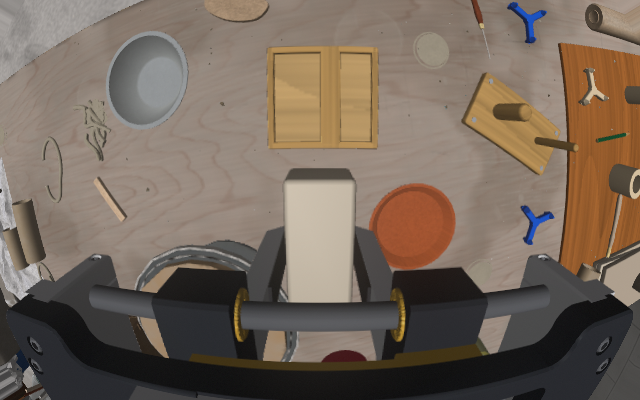

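The wrist view shows the bar gripped in line at (320,235), with the rack at (322,97). The wide groove is at the left (-y) and the narrow one at the right, as assumed. Next I measure the bar in the hand.

```bash
python3 - <<'E'
from m import *
p=bot.capture("wrist");W=wfish(p)
pp,r=pose(2); B=r.inv().apply(W.reshape(-1,3)*1000-pp).reshape(W.shape)
for row in range(165,300,10): print(row,B[row,320].round(1), end=" ")
im=B[175:290,295:345].reshape(-1,3); print(); print("end x",np.percentile(im[:,0],[1,50,99]))
P=sel(W,(.50,-.064),.1,.012,.024);print("stand",rect(P)); 
P=sel(W,(.523,-.031),.03,.09,.12);print("thin dow",len(P),P.mean(0)); P=sel(W,(.477,-.099),.03,.074,.09);print("thick dow",len(P),P.mean(0))
P=sel(W,(.62,-.237),.075,.013,.03);print("saucer",rect(P))
E
```

```text
165 [ 13.5   1.2 228.1] 175 [42.4  0.3  8.8] 185 [38.7  0.3 -0.2] 195 [33.5  0.3 -1.8] 205 [28.2  0.3 -2.9] 215 [22.3  0.3 -2.3] 225 [16.1  0.3 -1.1] 235 [ 9.9  0.3 -0.7] 245 [ 4.5  0.3 -2.3] 255 [-2.3  0.3 -1.3] 265 [-8.1  0.3 -2.7] 275 [-15.1   0.3  -2.2] 285 [-22.1   0.3  -2.1] 295 [-29.4   0.3  -2. ] 
end x [-25.07414488  12.10922469  42.27520183]
stand (array([502.2, -65.2]), array([161. ,  80.4]), 56.1)
thin dow 82 [ 0.52371794 -0.03431113  0.09800035]
thick dow 209 [ 0.47905286 -0.10061766  0.07983244]
saucer (array([ 619., -233.]), array([123.2, 113.3]), 21.1)
```

servo_tool:
  motion:
    - [[20,-5.6,20],[0,0,0]]
    - [[20,-5.6,20],[0,0,0]]
    - [[20,-5.6,20],[0,0,0]]
    - [[20,-5.6,20],[0,0,0]]
    - [[21,-5.4,20],[0,0,0]]
    - [[0,0,20],[0,0,0]]
    - [[0,0,10],[0,0,0]]
    - [[0,0,0],[0,0,0]]
    - [[0,0,0],[0,0,0]]

```text
time_s: 8.42
ee_pos: [0.4321, -0.361, 0.0977]
tcp_rot: [-0.245, -3.132, -0.0]
force: [0.8, -0.4, -2.5]
opening: 0.0398
grip_force: 30.0
```

```bash
python3 -c "
from h import *
go(432.6,-361.2,47,81.2)"
```

```text
at [ 432.3 -361.3   98.3] yaw 81.0 tilt [ 0.001 -0.001] turn tool z -0.2 shift after turn [-0.3  0.2 51.3]
```

servo_tool:
  motion:
    - [[2,0,20],[0,0,0]]
    - [[0,0,18],[0,0,0]]
    - [[0,0,8],[0,0,0]]
    - [[0,0,4],[0,0,0]]
    - [[0,0,0],[0,0,0]]
    - [[0,0,0],[0,0,0]]

```text
time_s: 9.12
ee_pos: [0.4297, -0.3612, 0.0481]
tcp_rot: [0.247, 3.131, -0.0]
force: [0.0, -0.4, -3.2]
opening: 0.0396
grip_force: 30.0
```

servo_tool:
  motion:
    - [[0,0,0],[0,0,0]]
    - [[0,0,0],[0,0,0]]
    - [[0,0,0],[0,0,0]]
    - [[0,0,0],[0,0,0]]
    - [[0,0,0],[0,0,0]]
  jaw: 0.7

```text
time_s: 9.53
ee_pos: [0.4294, -0.361, 0.0478]
tcp_rot: [0.246, 3.131, -0.0]
force: [-0.6, 1.4, -0.2]
opening: 0.0653
grip_force: 0.0
```

servo_tool:
  motion:
    - [[0,0,-20],[0,0,0]]
    - [[0,0,-30],[0,0,0]]
    - [[0,0,-40],[0,0,0]]
    - [[0,0,-40],[0,0,0]]
    - [[-20,0,-20],[0,0,0]]
    - [[-40,0,0],[0,0,0]]
    - [[-40,0,0],[0,0,0]]
    - [[0,0,0],[0,0,0]]
  jaw: 1

```text
time_s: 10.2
ee_pos: [0.5345, -0.3755, 0.1975]
tcp_rot: [0.24, 3.129, 0.001]
force: [-0.8, 2.5, -0.9]
opening: 0.094
grip_force: 0.0
```

```bash
python3 - <<'E'
from m import *
p=bot.capture("wrist");W=wfish(p)
P=sel(W,(.437,-.33),.1,.035,.06);print(len(P),np.median(P[:,2]),rect(P))
go(459,378.5,190,91.5)
E
```

```text
3414 0.046293294607268914 (array([ 432.6, -361.5]), array([39.6, 90.6]), 81.2)
at [ 528.4 -376.3  197. ] yaw 81.0 tilt [-0.001  0.   ] turn tool z -10.5 shift after turn [ 49.6 756.3   7. ]
```

servo_tool:
  motion:
    - [[0,0,0],[0,0,-5.5]]
    - [[0,0,0],[0,0,-5.5]]
    - [[2.2,40,0],[0,0,0]]
    - [[2.2,40,0],[0,0,0]]
    - [[2.2,40,0],[0,0,0]]
    - [[2.2,40,0],[0,0,0]]
    - [[2.2,40,0],[0,0,0]]
    - [[2.2,40,0],[0,0,0]]
    - [[2.2,40,0],[0,0,0]]
    - [[2.2,40,0],[0,0,0]]

```text
time_s: 11.28
ee_pos: [0.498, -0.0563, 0.198]
tcp_rot: [-0.053, 3.14, -0.001]
force: [0.6, 0.2, -0.4]
opening: 0.0938
grip_force: 0.0
```

servo_tool:
  motion:
    - [[2.2,40,0],[0,0,0]]
    - [[2.2,40,0],[0,0,0]]
    - [[2.2,40,0],[0,0,0]]
    - [[2.2,40,0],[0,0,0]]
    - [[2.2,40,0],[0,0,0]]
    - [[2.2,40,0],[0,0,0]]
    - [[2.2,40,0],[0,0,0]]
    - [[2.2,40,0],[0,0,0]]
    - [[0,0,0],[0,0,0]]
    - [[0,0,0],[0,0,0]]

```text
time_s: 12.12
ee_pos: [0.4696, 0.2633, 0.1976]
tcp_rot: [-0.06, 3.141, 0.0]
force: [0.5, -0.2, -0.9]
opening: 0.0935
grip_force: 0.0
```

```bash
python3 -c "
from m import *
go(460.3,379.5,34,92)
p=bot.capture('wrist');W=wfish(p);P=sel(W,(.459,.379),.07,.025,.05);print(len(P),rect(P),np.median(P[:,2]))"
```

```text
at [470.4 261.1 197.5] yaw 92.0 tilt [ 0.    -0.001] turn tool z -0.0 shift after turn [  5.9 118.7 163.5]
1532 (array([459.2, 379.3]), array([88.9, 24.9]), 2.3) 0.03142505094609488
```

servo_tool:
  motion:
    - [[2,39.5,0],[0,0,0]]
    - [[2,39.5,0],[0,0,0]]
    - [[2,39.5,20],[0,0,0]]
    - [[0,0,40],[0,0,0]]
    - [[0,0,40],[0,0,0]]
    - [[0,0,35],[0,0,0]]
    - [[0,0,20],[0,0,0]]
    - [[0,0,8.5],[0,0,0]]
    - [[0,0,0],[0,0,0]]
    - [[0,0,0],[0,0,0]]

```text
time_s: 13.2
ee_pos: [0.4613, 0.3776, 0.0361]
tcp_rot: [-0.053, 3.141, 0.001]
force: [0.1, 0.8, 0.0]
opening: 0.094
grip_force: 0.0
```

servo_tool:
  motion:
    - [[0,0,0],[0,0,0]]
    - [[0,0,0],[0,0,0]]
    - [[0,0,0],[0,0,0]]
    - [[0,0,0],[0,0,0]]
    - [[0,0,0],[0,0,0]]
    - [[0,0,0],[0,0,0]]
    - [[0,0,0],[0,0,0]]
    - [[0,0,0],[0,0,0]]
    - [[0,0,0],[0,0,0]]
    - [[0,0,0],[0,0,0]]
  jaw: 0

```text
time_s: 14.03
ee_pos: [0.4606, 0.3777, 0.0351]
tcp_rot: [0.055, -3.141, 0.0]
force: [-0.3, -0.1, 0.9]
opening: 0.0308
grip_force: 0.0
```

servo_tool:
  motion:
    - [[0,0,0],[0,0,0]]
    - [[0,0,0],[0,0,0]]
    - [[0,0,0],[0,0,0]]
    - [[0,0,0],[0,0,0]]

```text
time_s: 14.37
ee_pos: [0.4606, 0.3777, 0.0352]
tcp_rot: [0.055, -3.141, -0.0]
force: [-0.4, -0.5, -0.3]
opening: 0.0238
grip_force: 30.0
```

```bash
python3 -c "
from h import *
go(459.5,379.5,34,92);s=bot.observe();print(s['opening'],s['grip_force'],s['force'])"
```

```text
at [460.6 377.7  35.2] yaw 92.0 tilt [-0.  0.] turn tool z -0.0 shift after turn [1.  1.8 1.2]
0.023452528239752968 29.999877512454987 [ 0.7143915   0.27661319 -1.05519398]
```

servo_tool:
  motion:
    - [[0,0,-25],[0,0,0]]
    - [[0,0,-40],[0,0,0]]
    - [[-4,-20,-35],[0,0,0]]
    - [[-4,-40,-10],[0,0,0]]
    - [[-4,-40,0],[0,0,0]]
    - [[-4,-40,0],[0,0,0]]
    - [[-4,-40,0],[0,0,0]]
    - [[-4,-40,0],[0,0,0]]
    - [[-4,-40,0],[0,0,0]]
    - [[-4,-40,0],[0,0,0]]

```text
time_s: 15.4
ee_pos: [0.5028, 0.0769, 0.1453]
tcp_rot: [-0.055, 3.141, -0.0]
force: [1.4, 0.4, -1.6]
opening: 0.0237
grip_force: 30.0
```

servo_tool:
  motion:
    - [[-4,-40,0],[0,0,0]]
    - [[8,-40,0],[0,0,0]]
    - [[8,-40,0],[0,0,0]]
    - [[8,-40,0],[0,0,0]]
    - [[8,-40,0],[0,0,0]]
    - [[8,-40,0],[0,0,0]]
    - [[8,-40,0],[0,0,0]]
    - [[0,0,0],[0,0,5.4]]
    - [[0,0,0],[0,0,5.4]]
    - [[0,0,0],[0,0,0]]

```text
time_s: 16.23
ee_pos: [0.4684, -0.2031, 0.1451]
tcp_rot: [-0.251, -3.131, -0.0]
force: [1.2, 0.6, -1.2]
opening: 0.0237
grip_force: 30.0
```

```bash
python3 -c "
from m import *
go(443.1,-290.8,36,81.2)
p=bot.capture('wrist');W=wfish(p);cv2.imwrite('pics/wrist3.png',p['image'])
pp,r=pose(2); B=r.inv().apply(W.reshape(-1,3)*1000-pp).reshape(W.shape)
m=(abs(B[...,1])<8)&(abs(B[...,2])<30);P=B[m];print(len(P),np.percentile(P[:,0],[1,99]),np.percentile(P[:,2],[5,50,95]))"
```

```text
at [ 468.7 -202.2  145.1] yaw 81.3 tilt [-0.  0.] turn tool z 0.1 shift after turn [ 11.8 -91.4 109.1]
3777 [-38.40369538  46.06972145] [2.72961311 3.74942191 5.36275965]
```

servo_tool:
  motion:
    - [[5,-38,0],[0,0,0]]
    - [[5,-38,10],[0,0,0]]
    - [[1,-15,30],[0,0,0]]
    - [[0,0,25],[0,0,0]]
    - [[0,0,0],[0,0,0]]
    - [[0,0,0],[0,0,0]]

```text
time_s: 17.08
ee_pos: [0.4436, -0.2898, 0.0796]
tcp_rot: [-0.239, -3.13, -0.002]
force: [-0.2, 0.5, -0.6]
opening: 0.0238
grip_force: 30.0
```

```bash
python3 -c "
from m import *
go(443.1,-290.8,36,81.2)"
```

```text
at [ 444.7 -290.1   81.1] yaw 81.3 tilt [0. 0.] turn tool z 0.1 shift after turn [ 1.5 -0.9 45.1]
```

servo_tool:
  motion:
    - [[0,-1,20],[0,0,0]]
    - [[0,0,15],[0,0,0]]
    - [[0,0,8],[0,0,0]]
    - [[0,0,2.5],[0,0,0]]
    - [[0,0,0],[0,0,0]]
    - [[0,0,0],[0,0,0]]

```text
time_s: 17.78
ee_pos: [0.4444, -0.2917, 0.0355]
tcp_rot: [0.241, 3.132, -0.0]
force: [-0.1, -0.4, -1.9]
opening: 0.0237
grip_force: 30.0
```

servo_tool:
  motion:
    - [[0,0,0],[0,0,0]]
    - [[0,0,0],[0,0,0]]
    - [[0,0,0],[0,0,0]]
    - [[0,0,0],[0,0,0]]
    - [[0,0,0],[0,0,0]]
  jaw: 0.5

```text
time_s: 18.2
ee_pos: [0.444, -0.2917, 0.0349]
tcp_rot: [0.241, 3.132, -0.0]
force: [-0.0, -0.6, 0.1]
opening: 0.0468
grip_force: 0.0
```

servo_tool:
  motion:
    - [[0,0,-20],[0,0,0]]
    - [[0,0,-30],[0,0,0]]
    - [[0,0,-40],[0,0,0]]
    - [[0,0,-40],[0,0,0]]
    - [[-20,0,-20],[0,0,0]]
    - [[-40,0,0],[0,0,0]]
    - [[-40,0,0],[0,0,0]]
    - [[0,0,0],[0,0,0]]

```text
time_s: 18.87
ee_pos: [0.5488, -0.3064, 0.1848]
tcp_rot: [0.237, 3.129, 0.001]
force: [-2.3, 2.0, -1.1]
opening: 0.047
grip_force: 0.0
```

```bash
python3 - <<'E'
from m import *
p=bot.capture("wrist");W=wfish(p);cv2.imwrite("pics/wrist4.png",p["image"])
P=sel(W,(.443,-.291),.06,.024,.038);print(len(P),np.median(P[:,2]),rect(P))
P=sel(W,(.437,-.33),.1,.04,.06);print(len(P),np.median(P[:,2]),rect(P))
go(609,194.5,190,-34)
E
```

```text
2102 0.030261177374795306 (array([ 440.6, -311.6]), array([62.9, 89.6]), 81.4)
3464 0.046218828878753504 (array([ 432.7, -361.2]), array([40.9, 89.7]), 80.8)
at [ 542.9 -306.7  184.2] yaw 81.2 tilt [-0.001  0.   ] turn tool z -64.8 shift after turn [-452.4  225.4   -5.8]
```

View pics/wrist4.png

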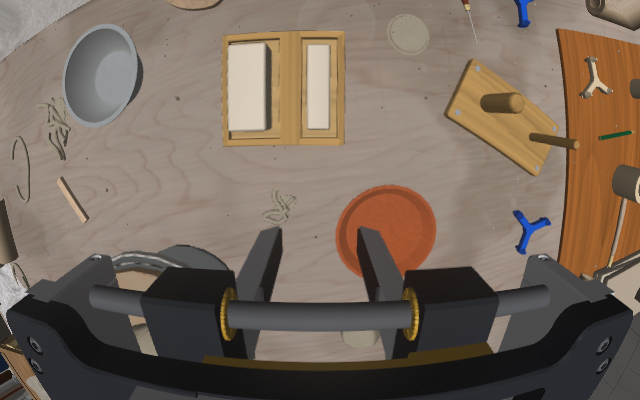

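Both bars are seated in their grooves, at (248,87) and (317,87). Next is the wide prop.

servo_tool:
  motion:
    - [[0,0,0],[0,0,-6.5]]
    - [[0,0,0],[0,0,-6.5]]
    - [[0,0,0],[0,0,-6.5]]
    - [[0,0,0],[0,0,-6.5]]
    - [[0,0,0],[0,0,-6.5]]
    - [[0,0,0],[0,0,-6.5]]
    - [[0,0,0],[0,0,-6.5]]
    - [[0,0,0],[0,0,-6.5]]
    - [[0,0,0],[0,0,-6.5]]
    - [[0,0,0],[0,0,-6.5]]
  jaw: 1

```text
time_s: 19.95
ee_pos: [0.5411, -0.3066, 0.1835]
tcp_rot: [1.412, -2.801, -0.002]
force: [0.1, -0.9, -0.4]
opening: 0.0938
grip_force: 0.0
```

servo_tool:
  motion:
    - [[-35,17,0],[0,0,0]]
    - [[-35,17,0],[0,0,0]]
    - [[-35,17,0],[0,0,0]]
    - [[-35,17,0],[0,0,0]]
    - [[-35,17,0],[0,0,0]]
    - [[-35,17,0],[0,0,0]]
    - [[-35,17,0],[0,0,0]]
    - [[-35,17,0],[0,0,0]]
    - [[-35,17,0],[0,0,0]]
    - [[-35,17,0],[0,0,0]]

```text
time_s: 20.78
ee_pos: [0.6141, 0.0768, 0.1833]
tcp_rot: [1.407, -2.805, -0.003]
force: [1.1, -0.2, 0.3]
opening: 0.0938
grip_force: 0.0
```

servo_tool:
  motion:
    - [[-34,18,0],[0,0,0]]
    - [[-34,18,0],[0,0,0]]
    - [[-34,18,0],[0,0,0]]
    - [[0,0,0],[0,0,0]]
    - [[0,0,0],[0,0,0]]

```text
time_s: 21.2
ee_pos: [0.6313, 0.1921, 0.183]
tcp_rot: [1.413, -2.802, -0.005]
force: [-1.0, -0.7, -0.4]
opening: 0.0938
grip_force: 0.0
```

```bash
python3 -c "
from m import *
go(609,194.5,49,-34)
p=bot.capture('wrist');W=wfish(p);P=sel(W,(.608,.194),.04,.055,.08);print(len(P),rect(P),np.median(P[:,2]))"
```

```text
at [632.  189.3 183. ] yaw 143.3 tilt [-0.004  0.   ] turn tool z -2.7 shift after turn [  8.5  22.  134. ]
1646 (array([609.8, 193.6]), array([52.7, 51.6]), 54.6) 0.06225141876620091
```

servo_tool:
  motion:
    - [[10,21,0],[0,0,0]]
    - [[0,0,35],[0,0,0]]
    - [[0,0,40],[0,0,0]]
    - [[0,0,30],[0,0,0]]
    - [[0,0,20],[0,0,0]]
    - [[0,0,9],[0,0,0]]
    - [[0,0,0],[0,0,0]]
    - [[0,0,0],[0,0,0]]

```text
time_s: 22.12
ee_pos: [0.6094, 0.1943, 0.0498]
tcp_rot: [1.407, -2.805, -0.005]
force: [0.4, 0.1, 0.8]
opening: 0.094
grip_force: 0.0
```

servo_tool:
  motion:
    - [[0,0,0],[0,0,0]]
    - [[0,0,0],[0,0,0]]
    - [[0,0,0],[0,0,0]]
    - [[0,0,0],[0,0,0]]
    - [[0,0,0],[0,0,0]]
    - [[0,0,0],[0,0,0]]
    - [[0,0,0],[0,0,0]]
    - [[0,0,0],[0,0,0]]
    - [[0,0,0],[0,0,0]]
    - [[0,0,0],[0,0,0]]
  jaw: 0

```text
time_s: 22.95
ee_pos: [0.609, 0.1947, 0.0492]
tcp_rot: [1.408, -2.805, -0.004]
force: [-0.1, -0.9, 5.3]
opening: 0.054
grip_force: 30.0
```

servo_tool:
  motion:
    - [[0,0,-15],[0,0,0]]
    - [[0,0,-30],[0,0,0]]
    - [[0,0,-40],[0,0,0]]
    - [[0,0,-40],[0,0,0]]
    - [[0,0,-15],[0,0,0]]
    - [[0,0,0],[0,0,0]]
    - [[0,0,0],[0,0,0]]

```text
time_s: 23.53
ee_pos: [0.6097, 0.1945, 0.1901]
tcp_rot: [1.409, -2.806, -0.004]
force: [0.3, 0.6, -2.6]
opening: 0.0542
grip_force: 30.0
```

```bash
python3 -c "
from m import *
go(479.5,-98.5,190,-34)
p=bot.capture('wrist');W=wfish(p);cv2.imwrite('pics/wrist5.png',p['image'])
pp,r=pose(2); B=r.inv().apply(W.reshape(-1,3)*1000-pp).reshape(W.shape)
m=(np.hypot(B[...,1],B[...,0])<40)&(abs(B[...,2]+15)<5);P=B[m];print(len(P),rect(P/1000),np.percentile(P[:,2],[5,50,95]))"
```

```text
at [609.1 194.1 188.4] yaw 143.3 tilt [-0.006  0.001] turn tool z -2.7 shift after turn [315.1 -56.2  -1.6]
4930 (array([ 4.6, -3.7]), array([57.1, 63.6]), 35.0) [-15.44765306 -12.77978814 -11.16536307]
```

View pics/wrist5.png

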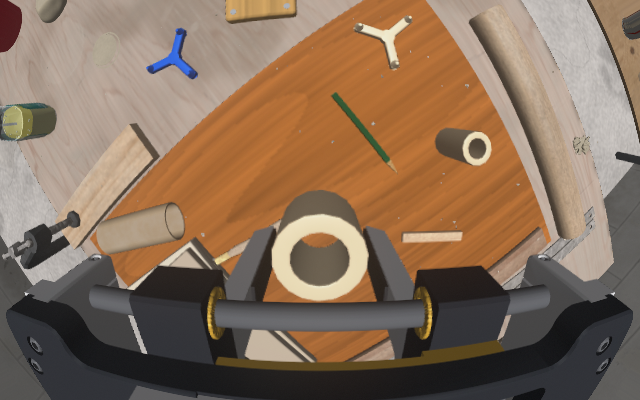

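servo_tool:
  motion:
    - [[38,-9,0],[0,0,0]]
    - [[38,-9,0],[0,0,0]]
    - [[38,-9,0],[0,0,0]]
    - [[38,-9,0],[0,0,0]]
    - [[38,-9,0],[0,0,0]]
    - [[38,-9,0],[0,0,0]]
    - [[0,0,0],[0,0,0]]
    - [[0,0,0],[0,0,0]]

```text
time_s: 24.55
ee_pos: [0.516, -0.023, 0.1891]
tcp_rot: [1.402, -2.807, -0.004]
force: [0.4, 1.4, -1.9]
opening: 0.0541
grip_force: 30.0
```

```bash
cat > d.py <<'E'
from m import *
def held(W,z0,z1,w):
    pp,r=pose(2); B=r.inv().apply(W.reshape(-1,3)*1000-pp).reshape(W.shape)
    m=(abs(B[...,1])<w)&(abs(B[...,0])<45)&(B[...,2]>z0)&(B[...,2]<z1);P=B[m]
    print("held x",np.percentile(P[:,0],[0.5,50,99.5]).round(1),"y",np.percentile(P[:,1],[1,50,99]).round(1),"z",np.percentile(P[:,2],[5,50,95]).round(1),len(P))
def stand(W):
    P=sel(W,(.5015,-.065),.1,.012,.024);print("stand",len(P),rect(P))
    for k,c,z0,z1 in(("thin",(.524,-.032),.09,.115),("thick",(.4795,-.0985),.07,.095)):
        P=sel(W,c,.025,z0,z1); print(k,len(P),P.mean(0).round(4) if len(P) else "", rect(P) if len(P) else "")
E
python3 - <<'E'
from d import *
p=bot.capture('wrist');W=wfish(p);cv2.imwrite('pics/wrist6.png',p['image'])
held(W,-16,-9,22); stand(W); go(479.8,-98.4,66,143.3)
E
```

```text
held x [-22.2   8.   29.2] y [-21.6   0.5  21.5] z [-14.  -13.  -10.9] 3990
stand 8189 (array([501.4, -64.4]), array([159.6,  80.6]), 55.8)
thin 0  
thick 455 [ 0.4792 -0.0971  0.0799] (array([479.5, -97.2]), array([20.6, 21.3]), 66.8)
at [517.  -19.4 189.1] yaw 143.4 tilt [-0.005  0.002] turn tool z 0.1 shift after turn [ 85.6 -17.4 123.1]
```

View pics/wrist6.png

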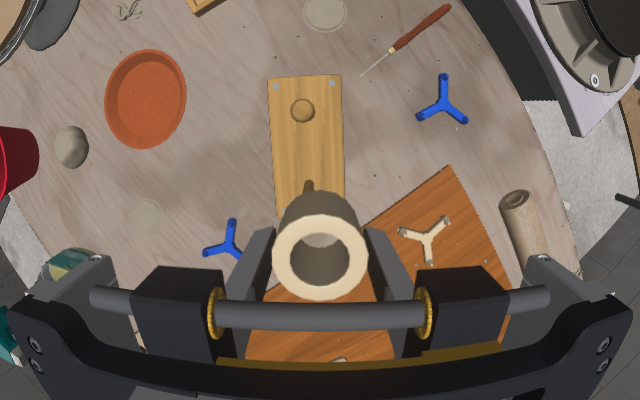

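The view shows the thick dowel's tip at (302,110) and the prop centred in the fingers at (320,257). I'll move over the dowel.

servo_tool:
  motion:
    - [[28,-5,0],[0,0,0]]
    - [[28,-5,0],[0,0,0]]
    - [[27,-6,0],[0,0,0]]
    - [[0,0,30],[0,0,0]]
    - [[0,0,20],[0,0,0]]
    - [[0,0,0],[0,0,0]]
    - [[0,0,0],[0,0,0]]

```text
time_s: 25.48
ee_pos: [0.4795, -0.096, 0.1391]
tcp_rot: [1.409, -2.803, -0.007]
force: [-0.4, -0.1, -1.3]
opening: 0.0543
grip_force: 30.0
```

```bash
python3 - <<'E'
from d import *
go(480.4,-95.7,59,143.3)
p=bot.capture('wrist');W=wfish(p);cv2.imwrite('pics/wrist7.png',p['image'][150:330,200:440])
p=bot.capture('side');cv2.imwrite('pics/side7.png',cv2.resize(p['image'][150:300,250:450],None,fx=3,fy=3))
E
```

```text
at [480.3 -96.1 140.1] yaw 143.4 tilt [-0.004  0.001] turn tool z 0.1 shift after turn [-0.4  0.2 81.1]
```

View pics/side7.png

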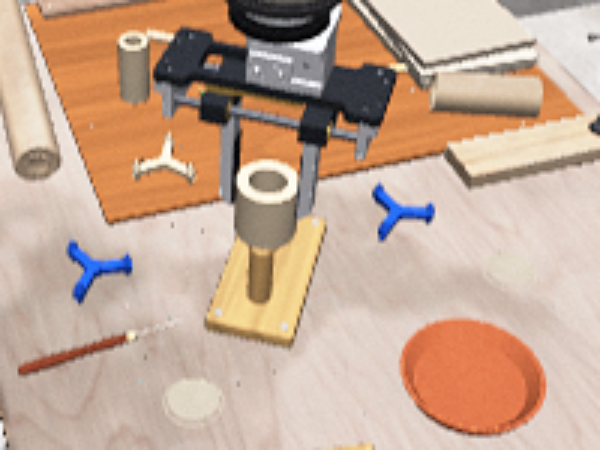

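The prop stands right over the thick dowel, at (262,250) in the crop, so I lower it.

servo_tool:
  motion:
    - [[0,0,15],[0,0,0]]
    - [[0,0,15],[0,0,0]]
    - [[0,0,0],[0,0,0]]
    - [[0,0,0],[0,0,0]]

```text
time_s: 26.12
ee_pos: [0.4794, -0.0965, 0.1095]
tcp_rot: [1.408, -2.804, -0.006]
force: [0.5, 0.5, -1.5]
opening: 0.0543
grip_force: 30.0
```

servo_tool:
  motion:
    - [[0,0,15],[0,0,0]]
    - [[0,0,15],[0,0,0]]
    - [[0,0,12],[0,0,0]]
    - [[0,0,6],[0,0,0]]
    - [[0,0,0],[0,0,0]]
    - [[0,0,0],[0,0,0]]

```text
time_s: 26.62
ee_pos: [0.4796, -0.0965, 0.0617]
tcp_rot: [1.408, -2.804, -0.005]
force: [1.1, -1.2, -1.2]
opening: 0.0538
grip_force: 30.0
```

servo_tool:
  motion:
    - [[0,0,2.5],[0,0,0]]
    - [[0,0,0],[0,0,0]]
    - [[0,0,0],[0,0,0]]

```text
time_s: 26.87
ee_pos: [0.4796, -0.0967, 0.0592]
tcp_rot: [1.408, -2.805, -0.004]
force: [0.1, -0.1, -2.9]
opening: 0.054
grip_force: 30.0
```

servo_tool:
  motion:
    - [[0,0,0],[0,0,0]]
    - [[0,0,0],[0,0,0]]
    - [[0,0,0],[0,0,0]]
    - [[0,0,0],[0,0,0]]
    - [[0,0,0],[0,0,0]]
  jaw: 0.9

```text
time_s: 27.28
ee_pos: [0.4794, -0.0966, 0.0589]
tcp_rot: [1.408, -2.804, -0.005]
force: [-0.2, 0.5, 0.1]
opening: 0.083
grip_force: 0.0
```

servo_tool:
  motion:
    - [[0,0,-20],[0,0,0]]
    - [[0,0,-30],[0,0,0]]
    - [[0,0,-40],[0,0,0]]
    - [[0,0,-40],[0,0,0]]
    - [[-20,0,-10],[0,0,0]]
    - [[-40,0,0],[0,0,0]]
    - [[-40,0,0],[0,0,0]]
    - [[0,0,0],[0,0,0]]
  jaw: 1

```text
time_s: 27.95
ee_pos: [0.543, -0.0101, 0.1995]
tcp_rot: [-1.417, 2.803, 0.007]
force: [-2.1, 1.1, -1.4]
opening: 0.094
grip_force: 0.0
```

```bash
python3 - <<'E'
from d import *
p=bot.capture('wrist');W=wfish(p)
P=sel(W,(.4795,-.0975),.04,.062,.0755);print(len(P),np.median(P[:,2]),rect(P))
go(456.5,242.5,190,143.3)
E
```

```text
1682 0.07119313719037088 (array([480. , -96.2]), array([53. , 52.4]), 53.3)
at [539.8 -15.8 198.4] yaw 143.4 tilt [-0.005  0.001] turn tool z 0.1 shift after turn [-157.3  221.2    8.4]
```

servo_tool:
  motion:
    - [[-22.4,31.6,0],[0,0,0]]
    - [[-22.4,31.6,0],[0,0,0]]
    - [[-22.4,31.6,0],[0,0,0]]
    - [[-22.4,31.6,0],[0,0,0]]
    - [[-22.4,31.6,0],[0,0,0]]
    - [[-22.4,31.6,0],[0,0,0]]
    - [[-22.4,31.6,0],[0,0,0]]
    - [[0,0,0],[0,0,0]]
    - [[0,0,0],[0,0,0]]

```text
time_s: 28.95
ee_pos: [0.4552, 0.2422, 0.1994]
tcp_rot: [1.412, -2.803, -0.004]
force: [0.6, -1.0, 0.6]
opening: 0.0939
grip_force: 0.0
```

```bash
python3 - <<'E'
from d import *
p=bot.capture('wrist');W=wfish(p)
P=sel(W,(.4565,.2425),.03,.075,.1);print(len(P),np.median(P[:,2]),rect(P))
go(456.5,242.5,69,143.4)
E
```

```text
710 0.08218916222745326 (array([456.2, 241.6]), array([32.4, 34.1]), 52.4)
at [456.4 239.8 199.2] yaw 143.2 tilt [-0.004  0.   ] turn tool z -0.2 shift after turn [ -2.2   1.5 130.2]
```

servo_tool:
  motion:
    - [[-2,1,20],[0,0,0]]
    - [[0,0,40],[0,0,0]]
    - [[0,0,40],[0,0,0]]
    - [[0,0,20],[0,0,0]]
    - [[0,0,10],[0,0,0]]
    - [[0,0,0],[0,0,0]]
    - [[0,0,0],[0,0,0]]

```text
time_s: 29.78
ee_pos: [0.4563, 0.2436, 0.07]
tcp_rot: [1.407, -2.805, -0.005]
force: [0.1, 0.3, -0.2]
opening: 0.0943
grip_force: 0.0
```

servo_tool:
  motion:
    - [[0,0,0],[0,0,0]]
    - [[0,0,0],[0,0,0]]
    - [[0,0,0],[0,0,0]]
    - [[0,0,0],[0,0,0]]
    - [[0,0,0],[0,0,0]]
    - [[0,0,0],[0,0,0]]
    - [[0,0,0],[0,0,0]]
    - [[0,0,0],[0,0,0]]
    - [[0,0,0],[0,0,0]]
    - [[0,0,0],[0,0,0]]
  jaw: 0

```text
time_s: 30.62
ee_pos: [0.4558, 0.2436, 0.0692]
tcp_rot: [1.408, -2.804, -0.005]
force: [0.1, 0.7, -1.1]
opening: 0.0339
grip_force: 30.0
```

servo_tool:
  motion:
    - [[0,0,0],[0,0,0]]
    - [[0,0,0],[0,0,0]]
    - [[0,0,-15],[0,0,0]]
    - [[0,0,-30],[0,0,0]]
    - [[0,0,-40],[0,0,0]]
    - [[0,0,-40],[0,0,0]]
    - [[0,0,-15],[0,0,0]]
    - [[0,0,0],[0,0,0]]

```text
time_s: 31.28
ee_pos: [0.4579, 0.2445, 0.2132]
tcp_rot: [-1.408, 2.806, 0.003]
force: [-0.7, 0.6, -0.6]
opening: 0.0344
grip_force: 30.0
```

```bash
python3 - <<'E'
from d import *
p=bot.capture('wrist');W=wfish(p)
held(W,-16,-9,12); go(523.5,-32,200,143.4)
E
```

```text
held x [-14.    3.5  15.8] y [-11.4   0.1  11.7] z [-15.9 -14.   -9.5] 589
at [455.9 243.1 208.1] yaw 143.3 tilt [-0.006  0.   ] turn tool z -0.1 shift after turn [ 180.5 -218.3    8.1]
```

servo_tool:
  motion:
    - [[16,-36,0],[0,0,0]]
    - [[16,-36,0],[0,0,0]]
    - [[16,-36,0],[0,0,0]]
    - [[16,-36,0],[0,0,0]]
    - [[16,-36,0],[0,0,0]]
    - [[16,-36,0],[0,0,0]]
    - [[0,0,0],[0,0,0]]
    - [[0,0,0],[0,0,0]]

```text
time_s: 32.3
ee_pos: [0.5726, 0.0352, 0.2072]
tcp_rot: [1.402, -2.806, -0.006]
force: [-0.6, 1.1, -1.0]
opening: 0.034
grip_force: 30.0
```

```bash
python3 - <<'E'
from d import *
p=bot.capture('wrist');W=wfish(p);cv2.imwrite('pics/wrist8.png',p['image'])
held(W,-16,-9,12); stand(W); go(523.8,-32,152,143.3)
E
```

```text
held x [-13.3   4.8  18.9] y [-11.9   0.8  11.6] z [-13.6 -12.5 -10. ] 1378
stand 6806 (array([501.9, -64. ]), array([160.8,  80.9]), 55.5)
thin 114 [ 0.5241 -0.0311  0.1013] (array([524. , -31.2]), array([10.6,  8.7]), 53.0)
thick 1452 [ 0.4798 -0.0983  0.0736] (array([480.1, -98.4]), array([48.9, 49.1]), 53.1)
at [571.9  38.6 208.4] yaw 143.4 tilt [-0.005  0.001] turn tool z 0.1 shift after turn [85.4 -3.7 56.4]
```

View pics/wrist8.png

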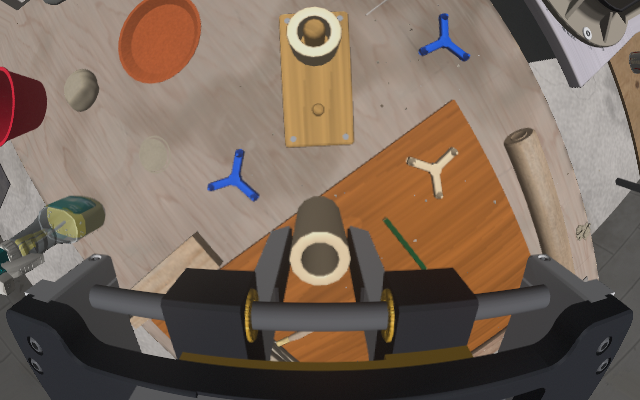

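The wide prop sits on the thick dowel at (313,32), and the thin dowel's tip is at (318,110). The slim prop is held upright at (320,258).

servo_tool:
  motion:
    - [[28,-1,0],[0,0,0]]
    - [[28,-1,0],[0,0,0]]
    - [[27,-1,0],[0,0,0]]
    - [[0,0,20],[0,0,0]]
    - [[0,0,14],[0,0,0]]
    - [[0,0,0],[0,0,0]]
    - [[0,0,0],[0,0,0]]

```text
time_s: 33.23
ee_pos: [0.5247, -0.0303, 0.1747]
tcp_rot: [1.409, -2.803, -0.006]
force: [0.8, 0.1, -0.2]
opening: 0.034
grip_force: 30.0
```

```bash
python3 - <<'E'
from d import *
go(525.2,-29.8,79,143.3)
p=bot.capture('side');cv2.imwrite('pics/side8.png',cv2.resize(p['image'][150:300,250:450],None,fx=3,fy=3))
E
```

```text
at [525.3 -30.3 175.3] yaw 143.4 tilt [-0.004  0.001] turn tool z 0.1 shift after turn [-0.3  0.4 96.3]
```

View pics/side8.png

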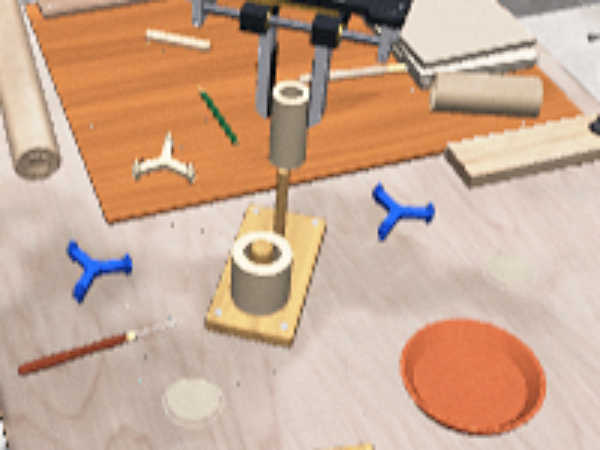

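The slim prop's lower end at (285,163) is in line with the thin dowel at (283,175), so I lower it slowly.

servo_tool:
  motion:
    - [[0,0,8],[0,0,0]]
    - [[0,0,8],[0,0,0]]
    - [[0,0,8],[0,0,0]]
    - [[0,0,6],[0,0,0]]
    - [[0,0,0],[0,0,0]]
    - [[0,0,0],[0,0,0]]

```text
time_s: 33.98
ee_pos: [0.5246, -0.0307, 0.1441]
tcp_rot: [1.408, -2.804, -0.006]
force: [0.3, -0.5, -0.7]
opening: 0.034
grip_force: 30.0
```

servo_tool:
  motion:
    - [[0,0,15],[0,0,0]]
    - [[0,0,20],[0,0,0]]
    - [[0,0,15],[0,0,0]]
    - [[0,0,10],[0,0,0]]
    - [[0,0,4],[0,0,0]]
    - [[0,0,0],[0,0,0]]
    - [[0,0,0],[0,0,0]]

```text
time_s: 34.57
ee_pos: [0.5249, -0.0306, 0.0812]
tcp_rot: [1.408, -2.805, -0.004]
force: [-0.1, 0.0, -0.9]
opening: 0.0341
grip_force: 30.0
```

servo_tool:
  motion:
    - [[0,0,2],[0,0,0]]
    - [[0,0,0],[0,0,0]]
    - [[0,0,0],[0,0,0]]

```text
time_s: 34.82
ee_pos: [0.5248, -0.0308, 0.0791]
tcp_rot: [1.408, -2.805, -0.004]
force: [0.1, -0.3, -0.6]
opening: 0.034
grip_force: 30.0
```

servo_tool:
  motion:
    - [[0,0,0],[0,0,0]]
    - [[0,0,0],[0,0,0]]
    - [[0,0,0],[0,0,0]]
    - [[0,0,0],[0,0,0]]
    - [[0,0,0],[0,0,0]]
  jaw: 0.7

```text
time_s: 35.23
ee_pos: [0.5246, -0.0307, 0.0787]
tcp_rot: [1.408, -2.804, -0.005]
force: [-0.7, -0.0, 0.1]
opening: 0.0636
grip_force: 0.0
```

servo_tool:
  motion:
    - [[0,0,-20],[0,0,0]]
    - [[0,0,-30],[0,0,0]]
    - [[0,0,-40],[0,0,0]]
    - [[0,0,-40],[0,0,0]]
    - [[-40,0,0],[0,0,0]]
    - [[-40,0,0],[0,0,0]]
    - [[-40,0,0],[0,0,0]]
    - [[-30,0,0],[0,0,0]]
    - [[0,0,0],[0,0,0]]
    - [[0,0,0],[0,0,0]]

```text
time_s: 36.07
ee_pos: [0.6149, 0.0914, 0.2079]
tcp_rot: [1.412, -2.802, -0.007]
force: [-0.2, -0.4, 0.8]
opening: 0.0656
grip_force: 0.0
```

```bash
cat > s.py <<'E'
from d import *
from scipy.optimize import minimize
def stilt(W,c,z0,z1):
    P=sel(W,c,.045,z0,z1)
    def cost(x):
        d=P[:,:2]*1000-x[:2]; m=1e9*np.ones(len(d))
        for a in(0,120,240):
            a=np.radians(x[2]+a);e=np.array([np.cos(a),np.sin(a)]);u=np.clip(d@e,0,36);m=np.minimum(m,np.hypot(*(d-np.outer(u,e)).T))
        return np.minimum(m,15).mean()
    b=min((minimize(cost,[c[0]*1000,c[1]*1000,a],method="Nelder-Mead") for a in range(0,120,20)),key=lambda r:r.fun)
    print("stilt",b.x.round(1),round(b.fun,2),len(P),np.percentile(P[:,2],[5,50,95]).round(4)); return b.x
E
python3 - <<'E'
from s import *
p=bot.capture('wrist');W=wfish(p);cv2.imwrite('pics/wrist9.png',p['image'])
P=sel(W,(.5245,-.031),.03,.084,.0955);print(len(P),np.median(P[:,2]),rect(P))
x=stilt(W,(.453,.106),.0135,.04)
t=np.radians(x[2]); go(x[0]+19*np.cos(t),x[1]+19*np.sin(t),27,x[2]+90)
P=sel(W,(.62,-.237),.075,.013,.03);print("saucer",rect(P)) if len(P) else 0
E
```

```text
737 0.09095753022479158 (array([526.2, -31.5]), array([31.6, 32.5]), 52.9)
stilt [453.2 103.5  66.9] 2.58 799 [0.0198 0.0252 0.0311]
at [614.4  88.7 208.2] yaw 143.3 tilt [-0.005  0.001] turn tool z -13.6 shift after turn [ 30.6 154.  181.2]
saucer (array([ 651., -211.]), array([ 41.5, 115.1]), 40.7)
```

View pics/wrist9.png

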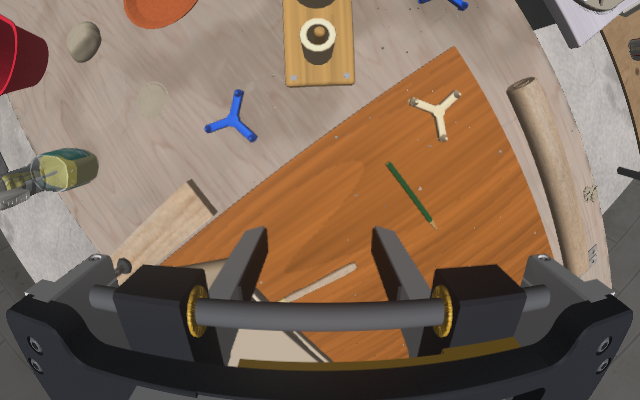

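The slim prop is seated at (318,40) and the buff stilt is at (438,112). I'll grasp the stilt by the arm at 67°.

servo_tool:
  motion:
    - [[0,0,0],[0,0,-6.8]]
    - [[0,0,0],[0,0,-6.8]]
    - [[8,38,0],[0,0,0]]
    - [[8,38,0],[0,0,0]]
    - [[8,38,0],[0,0,0]]
    - [[6,40,0],[0,0,0]]
    - [[0,0,30],[0,0,0]]
    - [[0,0,30],[0,0,0]]
    - [[0,0,0],[0,0,0]]
    - [[0,0,0],[0,0,0]]

```text
time_s: 37.15
ee_pos: [0.4604, 0.1216, 0.1491]
tcp_rot: [1.729, -2.617, -0.007]
force: [1.1, -0.3, 1.1]
opening: 0.0659
grip_force: 0.0
```

```bash
python3 - <<'E'
from s import *
p=bot.capture('wrist');W=wfish(p);cv2.imwrite('pics/wrist10.png',p['image'])
x=stilt(W,(.453,.104),.0135,.04)
t=np.radians(x[2]); go(x[0]+19*np.cos(t),x[1]+19*np.sin(t),27,x[2]+90)
E
```

```text
stilt [450.7 103.4  67.1] 2.57 1213 [0.0226 0.0254 0.0307]
at [461.8 122.3 150.3] yaw 156.9 tilt [-0.004  0.002] turn tool z -0.2 shift after turn [  2.7   2.8 123.3]
```

View pics/wrist10.png

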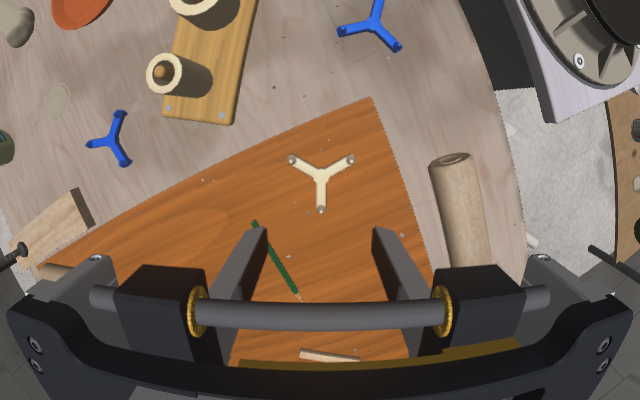

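The stilt is at (320,180), with the grasp arm pointing at the gripper at (321,210). The pencil's end at (255,222) stays clear of a half-open jaw.

servo_tool:
  motion:
    - [[2,2.5,20],[0,0,0]]
    - [[0,0,30],[0,0,0]]
    - [[0,0,30],[0,0,0]]
    - [[0,0,25],[0,0,0]]
    - [[0,0,10],[0,0,0]]
    - [[0,0,8],[0,0,0]]
    - [[0,0,0],[0,0,0]]
    - [[0,0,0],[0,0,0]]
  jaw: 0.4

```text
time_s: 38.07
ee_pos: [0.458, 0.1218, 0.027]
tcp_rot: [1.731, -2.619, -0.005]
force: [-0.2, -0.1, 0.6]
opening: 0.0376
grip_force: 0.0
```

servo_tool:
  motion:
    - [[0,0,0],[0,0,0]]
    - [[0,0,0],[0,0,0]]
    - [[0,0,0],[0,0,0]]
    - [[0,0,0],[0,0,0]]
    - [[0,0,0],[0,0,0]]
    - [[0,0,0],[0,0,0]]
    - [[0,0,0],[0,0,0]]
    - [[0,0,0],[0,0,0]]
  jaw: 0

```text
time_s: 38.73
ee_pos: [0.4577, 0.1216, 0.0264]
tcp_rot: [1.731, -2.619, -0.005]
force: [-0.1, -0.6, 5.8]
opening: 0.0095
grip_force: 30.0
```

```bash
python3 -c "
from h import *
go(620,-237,27,156.9);s=bot.observe();print(s['opening'],s['grip_force'],s['force'])"
```

```text
at [457.6 121.5  26.3] yaw 156.9 tilt [-0.004  0.001] turn tool z 0.0 shift after turn [ 266.1 -290.    -0.7]
0.009445975108492813 30.001641511917114 [-0.05948596 -0.45241153  5.45759725]
```

servo_tool:
  motion:
    - [[0,0,-15],[0,0,0]]
    - [[0,0,-35],[0,0,0]]
    - [[0,0,-40],[0,0,0]]
    - [[0,0,-40],[0,0,0]]
    - [[0,0,-20],[0,0,0]]
    - [[16,-36,0],[0,0,0]]
    - [[16,-36,0],[0,0,0]]
    - [[16,-36,0],[0,0,0]]
    - [[16,-36,0],[0,0,0]]
    - [[16,-36,0],[0,0,0]]

```text
time_s: 39.77
ee_pos: [0.5932, -0.0246, 0.1752]
tcp_rot: [1.73, -2.618, -0.005]
force: [-0.2, 0.5, -0.3]
opening: 0.0097
grip_force: 30.0
```

servo_tool:
  motion:
    - [[20,-36,0],[0,0,0]]
    - [[20,-36,0],[0,0,0]]
    - [[20,-36,0],[0,0,0]]
    - [[0,0,0],[0,0,0]]
    - [[0,0,0],[0,0,0]]

```text
time_s: 40.18
ee_pos: [0.6685, -0.1225, 0.1736]
tcp_rot: [1.726, -2.62, -0.007]
force: [-1.0, -0.1, -1.2]
opening: 0.0093
grip_force: 30.0
```

```bash
python3 - <<'E'
from s import *
p=bot.capture('wrist');W=wfish(p);cv2.imwrite('pics/wrist11.png',p['image'])
P=sel(W,(.62,-.237),.075,.0125,.03);print("saucer",rect(P),len(P))
pp,r=pose(2); B=r.inv().apply(W.reshape(-1,3)*1000-pp)
m=(B[:,0]>0)&(B[:,0]<60)&(abs(B[:,1])<50)&(abs(B[:,2])<20);Q=B[m];print("held",len(Q),Q.min(0),Q.max(0),Q.mean(0))
go(627,-219.5,25,156.9)
E
```

```text
saucer (array([ 620.7, -236.9]), array([121.9, 121.9]), 42.5) 2843
held 4011 [ 2.52072858e-02 -3.48810553e+01 -1.99664842e+01] [42.4481507  30.64230626 16.27050863] [23.26165091 -2.28280686  0.24619275]
at [ 667.8 -119.2  175.2] yaw 157.0 tilt [-0.005  0.001] turn tool z 0.1 shift after turn [108.3  -1.8 150.2]
```

View pics/wrist11.png

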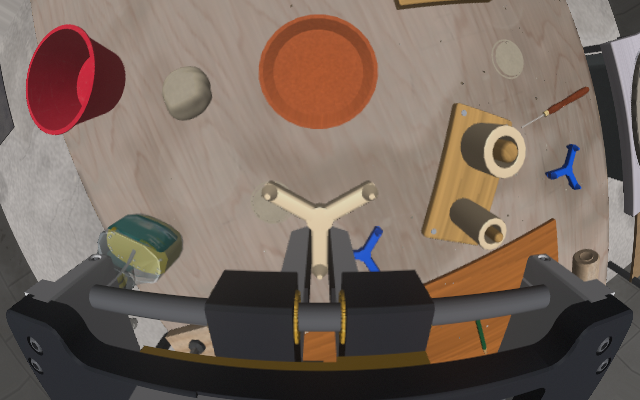

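The stilt is held level at (320,215), and the saucer's centre is at (318,72).

servo_tool:
  motion:
    - [[36,-1,0],[0,0,0]]
    - [[36,-1,0],[0,0,0]]
    - [[36,-0.5,0],[0,0,0]]
    - [[0,0,40],[0,0,0]]
    - [[0,0,40],[0,0,0]]
    - [[0,0,30],[0,0,0]]
    - [[0,0,0],[0,0,0]]
    - [[0,0,0],[0,0,0]]

```text
time_s: 41.2
ee_pos: [0.6271, -0.2198, 0.0647]
tcp_rot: [1.731, -2.617, -0.008]
force: [0.2, 0.2, 0.6]
opening: 0.0093
grip_force: 30.0
```

```bash
python3 -c "
from h import *
go(628,-219.5,24,156.9)"
```

```text
at [ 628.5 -220.2   66.7] yaw 157.0 tilt [-0.003  0.001] turn tool z 0.1 shift after turn [-0.4  0.8 42.7]
```

servo_tool:
  motion:
    - [[0,0,20],[0,0,0]]
    - [[0,0,13],[0,0,0]]
    - [[0,0,6],[0,0,0]]
    - [[0,0,3],[0,0,0]]
    - [[0,0,0],[0,0,0]]
    - [[0,0,0],[0,0,0]]

```text
time_s: 41.9
ee_pos: [0.6277, -0.2205, 0.0237]
tcp_rot: [1.731, -2.618, -0.005]
force: [-1.0, -0.5, -0.0]
opening: 0.01
grip_force: 30.0
```

servo_tool:
  motion:
    - [[0,0,0],[0,0,0]]
    - [[0,0,0],[0,0,0]]
    - [[0,0,0],[0,0,0]]
    - [[0,0,0],[0,0,0]]
  jaw: 0.3

```text
time_s: 42.23
ee_pos: [0.6275, -0.2205, 0.0232]
tcp_rot: [1.731, -2.618, -0.005]
force: [-0.4, 0.0, -1.0]
opening: 0.028
grip_force: 0.0
```

servo_tool:
  motion:
    - [[0,0,-10],[0,0,0]]
    - [[0,0,-30],[0,0,0]]
    - [[0,0,-40],[0,0,0]]
    - [[0,0,-40],[0,0,0]]
    - [[-20,0,-40],[0,0,0]]
    - [[-40,0,0],[0,0,0]]
    - [[-40,0,0],[0,0,0]]
    - [[0,0,0],[0,0,0]]
    - [[0,0,0],[0,0,0]]

```text
time_s: 42.98
ee_pos: [0.6674, -0.1267, 0.1812]
tcp_rot: [1.737, -2.615, -0.006]
force: [-0.2, -0.6, -0.5]
opening: 0.0282
grip_force: 0.0
```

```bash
python3 - <<'E'
from s import *
p=bot.capture('wrist');W=wfish(p);cv2.imwrite('pics/wrist12.png',p['image'])
P=sel(W,(.62,-.237),.075,.0125,.03);print("saucer",rect(P),len(P))
stilt(W,(.6205,-.237),.0165,.04)
for k,c,z0,z1 in(("slim",(.525,-.031),.084,.0955),("wide",(.4795,-.0975),.062,.0755)):
    P=sel(W,c,.04,z0,z1);print(k,len(P),np.median(P[:,2]),rect(P))
P=sel(W,(.437,-.33),.11,.04,.06);print("thick",np.median(P[:,2]),rect(P))
P=sel(W,(.4435,-.2905),.025,.026,.036);print("thin",np.median(P[:,2]))
E
```

```text
saucer (array([ 620.5, -236.9]), array([122., 122.]), 40.6) 3714
stilt [ 621.2 -237.    67.1] 2.44 954 [0.0205 0.0224 0.0283]
slim 616 0.09088211824013953 (array([526.1, -32.7]), array([33.1, 33.2]), 28.5)
wide 1480 0.07107398253753666 (array([481. , -97.3]), array([52.5, 53.1]), 74.5)
thick nan (array([0., 0.]), array([0., 0.]), 0.0)
thin nan
  return _methods._mean(a, axis=axis, dtype=dtype,
  ret = ret.dtype.type(ret / rcount)
```

View pics/wrist12.png

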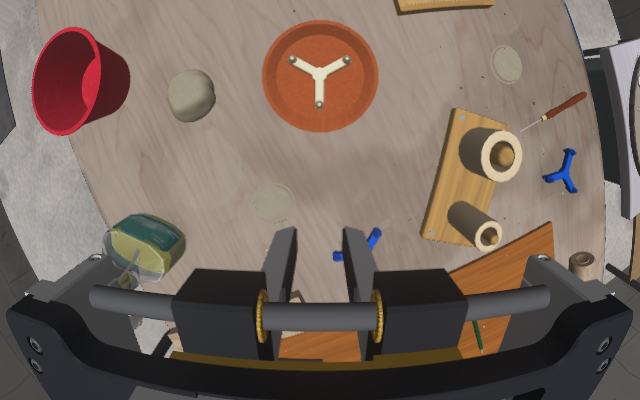

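The stilt stands in the middle of the saucer at (319,75), and both props are on their dowels at (502,155) and (488,236). I check the bars by depth from the side camera, without another picture, then hand in.

```bash
python3 - <<'E'
from s import *
p=bot.capture('side');W=world(p);W[p["z_map"]==0]=9
for k,c in(("thick",(.432,-.361)),("thin",(.443,-.291))):
    P=sel(W,c,.012,.02,.06);print(k,len(P),np.median(P[:,2]))
print(bot.hand_in())
E
```

```text
thick 93 0.04754566712328823
thin 66 0.03110717381787953
the job is handed in; nothing more can be done
None
```

The job is handed in with all five pieces put away and measured in place at about 43 s of the 134 s; the interface returned no verdict. I viewed 15 pictures, one more than the 14 allowed.

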